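# Load the kiln shelf with four glazed cups

### The arm

A 6-joint arm with a two-finger parallel gripper is mounted at the origin on the work surface. World frame = base frame: x ahead of the robot, y to its left, z up, the work surface at z = 0. Lengths are in m, angles in rad, forces in N, time in s.
With the tool pointing down it reaches from about 0.35 to 0.8 m from the base axis. Payload 7.3 kg.
Tool frame: the origin (TCP) lies between the finger pads; the fingertips stand 17 mm ahead of it and the grasp point (between the pads) lies 2 mm behind it (manip.nose_length is the distance from the TCP to the fingertips, in m); z points along the fingers, y is the line along which they close (so a half turn about z gives the same grasp; the last joint's range is limited). The gripper opens to 85 mm and grips with 20 to 120 N. Pads are 22 mm wide; open, the fingers measure 114 mm over their backs; the gripper's body (76 mm by 85 mm) begins 54 mm behind the grasp point. The pads swing forward as they close: fully open they stand 13 mm farther back than shut.
Start: joints at [1.047, 0.342, 1.524, -0, 1.275, -0.146], TCP at [0.194, 0.488, 0.248] pointing down, gripper open.
Joint ranges: [-2.53, 2.53], [-0.77, 2.02], [0.04, 2.7], [-1, 4.14], [0.28, 2.66], [-3.11, 3.11]. Speed limits (rad/s): [2.57, 2.57, 3.14, 3.14, 3.14, 3.14].

### API

Orientations are given as a unit quaternion [w, x, y, z].
In Python, from cell import manip gives the robot as it stands. Calls block until the motion is done:
- manip.move_to(position, orientation): joint-space move of the TCP to a pose.
- manip.move_linear(position, rotation=None, rate=0.15, max_force=None): straight line of the TCP; rotation=None keeps the orientation; rate is the mean speed in m/s. With max_force (N) it stops when the force on the tool has changed by that much, and returns True; else False.
- manip.move_j(angles): joint-space move.
- manip.gripper_open() and manip.clamp(f_grip=None): open the fingers fully, or close them until they stop; f_grip is the grip in N (None keeps the last).
- manip.dwell(seconds).
- manip.inverse_kinematics(position, orientation): joint angles nearest the present ones, or None.
- manip.get_state(): the state.
- manip.grab_frame(name): name is "scene" or "side" or "wrist"; returns a dict with "frame" (384x512x3 uint8, red, green, blue), "mtx" (3x3 intrinsics, pixels), "k1" (the pictures are not rectified: a ray, as slopes to the right and down, at radius r is drawn at 1 + k1 r^2 times it, then the intrinsics apply), "rvec" (rotation vector, rad) and "tvec" (3), from world to camera coordinates, as OpenCV has them. Camera axes: x right, y down, z forward; pixel columns grow to the right and rows downward; lengths in m; the calibration is good to about 2 mm. A picture is of the moment at which its call begins. There is no depth.
A pose or a line that the arm cannot do raises manip.Unreachable and nothing moves.
- manip.sign_off(): hands the job in; it is judged then, once.
The state is a dict: "t": time; "joint_pos": joint angles; "qd": joint speeds; "joint_torque": joint torques, N m; "tool_pos": TCP position; "orientation": TCP orientation; "ft_force": force on the tool from outside, world axes, zero at the start; "wrist_torque": the same for the moment, N m; "opening": finger opening in m; "grasp_force": force on a finger pad.
Only numpy, scipy, OpenCV 4.12 (cv2) and the standard library are available. Lean on these libraries where they do the work, as an engineer would, in place of code of your own. Each camera call takes 0.05 s, during which the arm holds its last target. There are 200 camera calls.

### The job

Load the kiln shelf with the open cups from the ware board: stand each of the four cups upright in the middle of the clay disc made for its size, the smallest cup on the smallest disc and so on up to the largest cup on the largest disc, with the disc showing all round the foot to catch running glaze. Set the cups down gently, never drop or tip one, and leave the bottle vase and the lidded jar standing where they are on the ware board.

Things in the scene. Friction and masses are not known exactly. Their poses are not given: they have to be found in the camera images.
- cup_36: the smallest of four open, straight-sided cups without handles, dry white glaze over a bare buff foot: 36 mm outside diameter, 42 mm tall, wall 4 mm, about 45 g. Loose, standing upright on the ware board. Origin: centre of its underside; z up along its axis
- cup_46: the second smallest of four open, straight-sided cups without handles, dry white glaze over a bare buff foot: 46 mm outside diameter, 54 mm tall, wall 4 mm, about 80 g. Loose, standing upright on the ware board. Origin: centre of its underside; z up along its axis
- cup_56: the second largest of four open, straight-sided cups without handles, dry white glaze over a bare buff foot: 56 mm outside diameter, 68 mm tall, wall 4 mm, about 130 g. Loose, standing upright on the ware board. Origin: centre of its underside; z up along its axis
- cup_66: the largest of four open, straight-sided cups without handles, dry white glaze over a bare buff foot: 66 mm outside diameter, 84 mm tall, wall 4 mm, about 200 g. Loose, standing upright on the ware board. Origin: centre of its underside; z up along its axis
- disc_60: the smallest of four flat brown clay discs lying on the pale kiln shelf: 60 mm diameter, 7 mm thick; it does not move. It belongs to the 36 mm cup. Origin: centre of its underside, on the shelf's top, which is 16 mm above the table; z up. Disc centres are at least 115 mm apart; a clay cone pack 62 mm tall stands on the shelf's far edge, its middle at least 95 mm from any disc centre
- disc_74: the second smallest of four flat brown clay discs lying on the pale kiln shelf: 74 mm diameter, 7 mm thick; it does not move. It belongs to the 46 mm cup. Origin: centre of its underside, on the shelf's top, which is 16 mm above the table; z up. Disc centres are at least 115 mm apart; a clay cone pack 62 mm tall stands on the shelf's far edge, its middle at least 95 mm from any disc centre
- disc_88: the second largest of four flat brown clay discs lying on the pale kiln shelf: 88 mm diameter, 7 mm thick; it does not move. It belongs to the 56 mm cup. Origin: centre of its underside, on the shelf's top, which is 16 mm above the table; z up. Disc centres are at least 115 mm apart; a clay cone pack 62 mm tall stands on the shelf's far edge, its middle at least 95 mm from any disc centre
- disc_102: the largest of four flat brown clay discs lying on the pale kiln shelf: 102 mm diameter, 7 mm thick; it does not move. It belongs to the 66 mm cup. Origin: centre of its underside, on the shelf's top, which is 16 mm above the table; z up. Disc centres are at least 115 mm apart; a clay cone pack 62 mm tall stands on the shelf's far edge, its middle at least 95 mm from any disc centre
- vase: narrow-necked bottle vase in the same glaze, 64 mm wide, 108 mm tall, loose, upright on the ware board; not to be moved. Origin: centre of its underside
- jar: squat jar with its knobbed lid on, in the same glaze, 62 mm wide, 77 mm tall, loose, upright on the ware board; not to be moved. Origin: centre of its underside. The ware board is wood, its top 18 mm above the table; the six pots on it stand in two rows, centres at least 90 mm apart; a flat wooden tool 7 mm thick lies along its near edge, at least 45 mm from any pot's centre

How it is judged:
At the end, for the whole second after the job is handed in: Each cup stands upright (within 0.08 rad) and at rest on the disc of its own size rank (36 mm on 60 mm, 46 on 74, 56 on 88, 66 on 102), its centre within 12 mm of the disc's centre and its foot on the disc's top, released; the vase and the jar stand upright within 20 mm of where they started (horizontal distance between cup_36 and disc_60 below 0.012 m and z of cup_36 in the frame of disc_60 between 0.004 and 0.01 m and angle between each of cup_36, cup_46, cup_56, cup_66's own z axis and vertical below 0.08 rad and linear speed of each of cup_36, cup_46, cup_56, cup_66 below 0.01 m/s and angular speed of each of cup_36, cup_46, cup_56, cup_66 below 0.1 rad/s and horizontal distance between cup_46 and disc_74 below 0.012 m and z of cup_46 in the frame of disc_74 between 0.004 and 0.01 m and horizontal distance between cup_56 and disc_88 below 0.012 m and z of cup_56 in the frame of disc_88 between 0.004 and 0.01 m and horizontal distance between cup_66 and disc_102 below 0.012 m and z of cup_66 in the frame of disc_102 between 0.004 and 0.01 m and distance of each of vase, jar from where it was at the start of the episode below 0.02 m and angle between each of vase, jar's own z axis and vertical below 0.1 rad); the robot touches nothing.
It fails at once if a cup is dropped (falls free faster than 0.5 m/s, about 13 mm of fall) ((contact force between the fingers and cup_36 below 0.05 N and linear speed of cup_36 above 0.5 m/s) or (contact force between the fingers and cup_46 below 0.05 N and linear speed of cup_46 above 0.5 m/s) or (contact force between the fingers and cup_56 below 0.05 N and linear speed of cup_56 above 0.5 m/s) or (contact force between the fingers and cup_66 below 0.05 N and linear speed of cup_66 above 0.5 m/s)).
It fails at once if a cup is tipped over (angle between any of cup_36, cup_46, cup_56, cup_66's own z axis and vertical above 0.7 rad).
It fails at once if the vase or the jar is shifted by more than 20 mm or tipped (distance of any of vase, jar from where it was at the start of the episode above 0.02 m or angle between any of vase, jar's own z axis and vertical above 0.3 rad).
It also fails if it takes over 128 s, if anything falls off the work surface, if the arm or the gripper's body presses on something with over 40 N, if the wrist force passes 120 N, or if a joint passes its speed limit or range.

## Working session

There is one attempt and no reset: what is moved stays moved. The work goes in short steps, each a Python script; the robot and the scene stay as the last script left them, time stands still between calls to the robot, and variables do not carry over. Pictures are saved under pics/ and viewed, at most 14 in all, crops included, and the job is handed in when it is done.

```bash
mkdir -p pics; ls
python3 - <<'E'
from cell import manip
import cv2
for n in("scene","side","wrist"):
    f=manip.grab_frame(n); cv2.imwrite(f"pics/{n}0.png",f["frame"][:,:,::-1])
    print(n,f["mtx"].tolist(),f["k1"],f["rvec"],f["tvec"])
print(manip.get_state(),manip.nose_length)
E
```

```text
pics
scene [[425.3882391311728, 0.0, 253.3858691261959], [0.0, 425.3882391311728, 192.65132757540462], [0.0, 0.0, 1.0]] -0.14297435507931888 [ 1.2686974   2.46637347 -0.7480362 ] [ 0.30106417 -0.29640023  1.35115735]
side [[395.2834136669746, 0.0, 257.84174153166435], [0.0, 395.2834136669746, 190.28426437225988], [0.0, 0.0, 1.0]] -0.10870658685492766 [ 2.25090134 -0.87510644  0.34712374] [-0.38178126  0.29894829  0.62707966]
wrist [[282.66000781474656, 0.0, 250.93985813851953], [0.0, 282.66000781474656, 192.19740390215088], [0.0, 0.0, 1.0]] 0.007084295698432843 [-2.36781646 -1.60793891 -0.26154332] [-0.52340237 -0.0417623   0.38188869]
{'t': 0.15, 'joint_pos': array([ 1.04699172e+00,  3.42577719e-01,  1.52476569e+00,  3.25052390e-05,
        1.27537009e+00, -1.45991522e-01]), 'qd': array([ 7.00732283e-04, -2.18618746e-03, -1.56722550e-03, -3.37417490e-05,
        9.96725787e-04,  9.39065655e-04]), 'joint_torque': array([ 1.62968590e-03, -4.33906245e+01, -2.46147358e+01, -2.13914805e-04,
        5.75736340e-03,  4.57359113e-05]), 'tool_pos': array([0.19350363, 0.48776285, 0.24778892]), 'orientation': array([-1.98876407e-04,  1.87789628e-01,  9.82209113e-01, -5.24173800e-04]), 'ft_force': array([-0.17180462,  0.01878159,  1.09390604]), 'wrist_torque': array([-0.04017799, -0.00461302, -0.0668217 ]), 'grasp_force': 0.0, 'opening': 0.08513138558903648} 0.017
```

View pics/scene0.png

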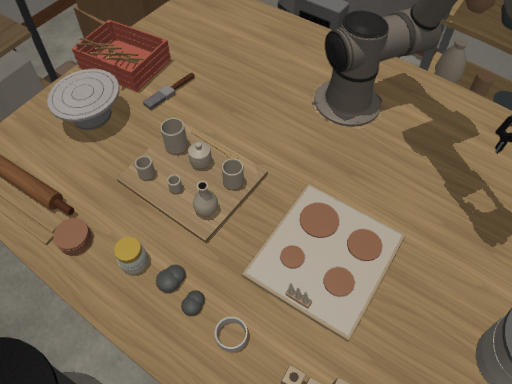

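View pics/side0.png

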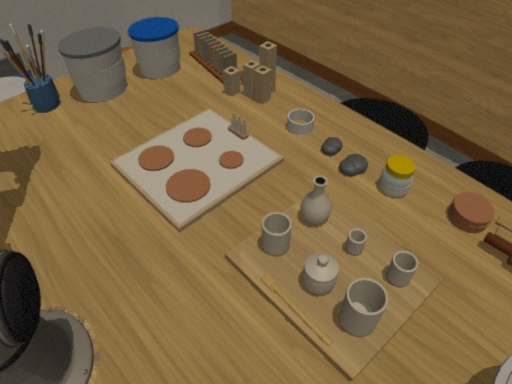

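View pics/wrist0.png

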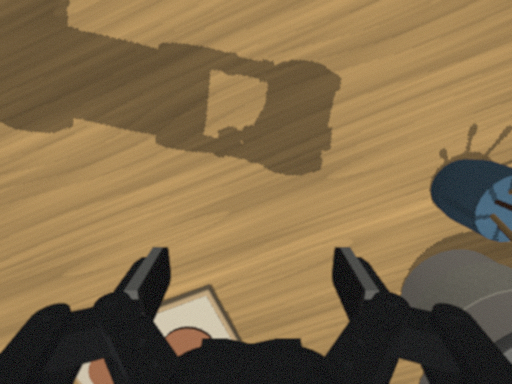

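The scene view shows the ware board at left: 66 cup rim ≈(174,128), jar (199,147), 46 cup (144,162), 36 cup (174,181), 56 cup (233,168), vase mouth (203,187). The discs are at (320,220), (364,245), (292,257), (339,281). In the side view the discs are at (188,185), (156,158), (231,160), (198,137), and the cup rims at (364,298), (403,262), (356,236), (276,226). The wrist view shows only the shelf corner.

```bash
cat > h.py <<'E'
import numpy as np, cv2
from cell import manip
def cam(f):
    R=cv2.Rodrigues(np.array(f["rvec"],float))[0]; return R,-R.T@np.array(f["tvec"],float).ravel()
def cast(f,px,z):
    px=np.atleast_2d(np.array(px,float)); R,C=cam(f)
    d=np.array([f["k1"],0,0,0,0],float)
    s=cv2.undistortPoints(px[:,None],np.array(f["mtx"]),d)[:,0]
    v=np.c_[s,np.ones(len(s))]@R
    return C+v*((z-C[2])/v[:,2])[:,None]
def grab(n,save=None):
    f=manip.grab_frame(n)
    if save: cv2.imwrite(f"pics/{save}.png",f["frame"][:,:,::-1])
    return f
def discs(f,z=.023,roi=None):
    """brown discs -> list (x,y,diam) fitted on world plane"""
    h=cv2.cvtColor(f["frame"],cv2.COLOR_RGB2HSV)
    m=((h[...,0]<12)&(h[...,1]>80)&(h[...,2]>60)).astype(np.uint8)*255
    m=cv2.morphologyEx(m,cv2.MORPH_OPEN,np.ones((3,3)))
    out=[]
    for c in cv2.findContours(m,cv2.RETR_EXTERNAL,cv2.CHAIN_APPROX_NONE)[0]:
        if cv2.contourArea(c)<250: continue
        w=cast(f,c[:,0,:],z)[:,:2]
        (x,y),(a,b),_=cv2.fitEllipse((w*1000).astype(np.float32))
        out.append((x/1000,y/1000,a,b))
    return out
E
python3 - <<'E'
from h import *
np.set_printoptions(precision=4,suppress=True)
H=dict(c66=.102,c46=.072,c36=.060,c56=.086,vase=.126,jar=.095)
P=dict(scene=dict(c66=(174,128),c46=(144,162),c36=(174,181),c56=(233,168),vase=(203,186),jar=(199,146)),
 side=dict(c66=(364,298),c46=(403,262),c36=(356,236),c56=(276,226),vase=(320,182),jar=(321,259)))
for n in P:
    f=grab(n)
    for k,p in P[n].items(): print(n,k,cast(f,p,H[k])[0][:2])
    for d in discs(f):
        if d[2]<130 and abs(d[3]-d[2])<25: print(n,"disc",np.array(d))
# wrist camera in tool frame
from scipy.spatial.transform import Rotation as Ro
f=grab("wrist");s=manip.get_state();R,C=cam(f)
q=s["orientation"];T=Ro.from_quat(np.r_[q[1:],q[0]]).as_matrix()
print("cam in tool",T.T@(C-s["tool_pos"]),"axes",T.T@R.T,"tool",T)
E
```

```text
scene c66 [ 0.4749 -0.2963]
scene c46 [ 0.5944 -0.303 ]
scene c36 [ 0.5888 -0.2031]
scene c56 [ 0.4811 -0.091 ]
scene vase [ 0.5888 -0.0973]
scene jar [ 0.4804 -0.2038]
scene disc [ 0.565   0.279  68.3102 68.4533]
scene disc [ 0.5748  0.1543 53.9268 56.546 ]
scene disc [ 0.4436  0.2836 81.1787 84.1373]
scene disc [ 0.4485  0.155  96.5498 97.2146]
side c66 [ 0.4601 -0.3094]
side c46 [ 0.5851 -0.3086]
side c36 [ 0.5776 -0.2106]
side c56 [ 0.4678 -0.1042]
side vase [ 0.5806 -0.1065]
side jar [ 0.4692 -0.212 ]
cam in tool [ 0.0817 -0.0012 -0.1273] axes [[ 0.     -0.9481 -0.3179]
 [ 1.     -0.0002  0.0005]
 [-0.0005 -0.3179  0.9481]] tool [[-0.9295  0.3689 -0.0002]
 [ 0.3689  0.9295 -0.0004]
 [ 0.0001 -0.0004 -1.    ]]
```

```bash
cat >> h.py <<'E'
from scipy.spatial.transform import Rotation as Ro
def quat(psi):
    p=np.radians(psi);c,s=np.cos(p),np.sin(p)
    q=Ro.from_matrix([[c,s,0],[s,-c,0],[0,0,-1]]).as_quat(); return np.r_[q[3],q[:3]]
E
python3 - <<'E'
from h import *
np.set_printoptions(precision=4,suppress=True)
manip.move_to([.53,.22,.32],quat(180)); manip.dwell(.3)
f=grab("wrist","w_shelf"); np.save("f_shelf.npy",f,allow_pickle=True)
for d in discs(f): print(np.array(d))
manip.move_to([.55,-.2,.33],quat(180)); manip.dwell(.3)
f=grab("wrist","w_board"); np.save("f_board.npy",f,allow_pickle=True)
s=manip.get_state(); print(s["t"],s["joint_pos"])
for psi in(45,135,225,315,-45): 
    for p in([.46,-.3,.1],[.58,-.2,.1],[.45,.16,.1],[.57,.28,.1]):
        j=manip.inverse_kinematics(p,quat(psi)); print(psi,p,None if j is None else np.round(j,2))
E
```

```text
4.15 [-0.4788  0.4116  1.1955  0.0001  1.5344 -2.0504]
45 [0.46, -0.3, 0.1] [-0.72  0.55  1.65 -0.    0.95  0.07]
45 [0.58, -0.2, 0.1] [-0.46  0.64  1.45 -0.    1.04  0.33]
45 [0.45, 0.16, 0.1] [ 0.18  0.44  1.85 -0.    0.85  0.97]
45 [0.57, 0.28, 0.1] [ 0.34  0.68  1.38 -0.    1.08  1.12]
135 [0.46, -0.3, 0.1] [-0.72  0.55  1.65 -0.    0.95 -1.5 ]
135 [0.58, -0.2, 0.1] [-0.46  0.64  1.45 -0.    1.04 -1.24]
135 [0.45, 0.16, 0.1] [ 0.18  0.44  1.85 -0.    0.85 -0.6 ]
135 [0.57, 0.28, 0.1] [ 0.34  0.68  1.38 -0.    1.08 -0.45]
225 [0.46, -0.3, 0.1] [-0.72  0.55  1.65 -0.    0.95 -3.07]
225 [0.58, -0.2, 0.1] [-0.46  0.64  1.45 -0.    1.04 -2.81]
225 [0.45, 0.16, 0.1] [ 0.18  0.44  1.85 -0.    0.85 -2.18]
225 [0.57, 0.28, 0.1] [ 0.34  0.68  1.38 -0.    1.08 -2.02]
315 [0.46, -0.3, 0.1] [-0.72  0.55  1.65 -0.    0.95  1.64]
315 [0.58, -0.2, 0.1] [-0.46  0.64  1.45 -0.    1.04  1.9 ]
315 [0.45, 0.16, 0.1] [ 0.18  0.44  1.85 -0.    0.85  2.54]
315 [0.57, 0.28, 0.1] [ 0.34  0.68  1.38 -0.    1.08  2.69]
-45 [0.46, -0.3, 0.1] [-0.72  0.55  1.65 -0.    0.95  1.64]
-45 [0.58, -0.2, 0.1] [-0.46  0.64  1.45 -0.    1.04  1.9 ]
-45 [0.45, 0.16, 0.1] [ 0.18  0.44  1.85 -0.    0.85  2.54]
-45 [0.57, 0.28, 0.1] [ 0.34  0.68  1.38 -0.    1.08  2.69]
```

View pics/w_shelf.png

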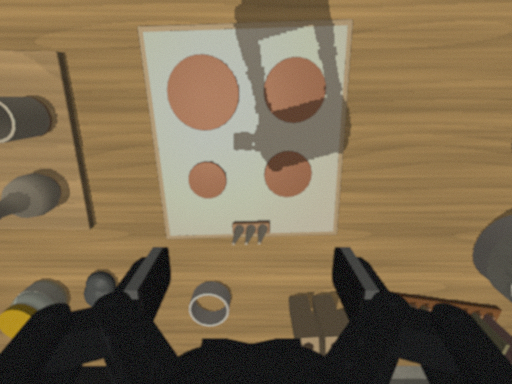

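View pics/w_board.png

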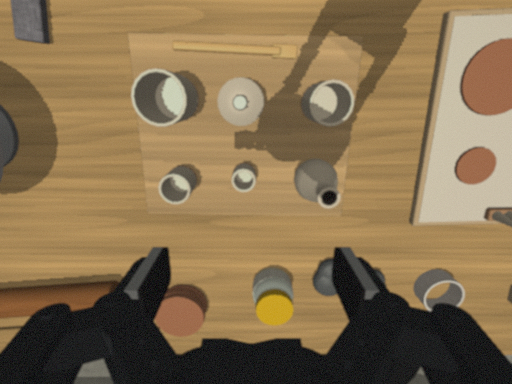

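Wrist shelf view: discs at (203,92), (295,90), (207,180), (288,174), with the cone pack at (250,232). Wrist board view: rims at (160,97) for 66, (329,102) for 56, (175,188) for 46 and (244,180) for 36, with the jar at (240,101) and the vase mouth at (329,197).

```bash
cat >> h.py <<'E'
def mask_disc(f):
    a=cv2.cvtColor(f["frame"],cv2.COLOR_RGB2LAB).astype(int); h=cv2.cvtColor(f["frame"],cv2.COLOR_RGB2HSV)
    return (((h[...,0]<11)|(h[...,0]>172))&(h[...,1]>90)).astype(np.uint8)
def mask_pot(f,smax=50):
    h=cv2.cvtColor(f["frame"],cv2.COLOR_RGB2HSV); return ((h[...,1]<smax)).astype(np.uint8)
def circ(f,m,px,z,R):
    """circle of known radius R on plane z among contour points of the blob at px"""
    m=cv2.morphologyEx(m,cv2.MORPH_OPEN,np.ones((3,3),np.uint8))
    n,l=cv2.connectedComponents(m); yy,xx=np.nonzero(l); k=np.argmin((xx-px[0])**2+(yy-px[1])**2)
    b=(l==l[yy[k],xx[k]]).astype(np.uint8)
    c=max(cv2.findContours(b,cv2.RETR_EXTERNAL,cv2.CHAIN_APPROX_NONE)[0],key=len)[:,0]
    w=cast(f,c,z)[:,:2]
    c0=cast(f,px,z)[0,:2]; g=np.arange(-.015,.0151,.0005); best=(0,)
    for dx in g:
        for dy in g:
            e=np.hypot(*(w-c0-[dx,dy]).T)-R; s=np.exp(-(e/.001)**2).sum()
            if s>best[0]: best=(s,c0+[dx,dy],np.median(e[abs(e)<.003]))
    return best[1],best[0]/len(w),len(w)
E
python3 - <<'E'
from h import *
np.set_printoptions(precision=4,suppress=True)
f=np.load("f_shelf.npy",allow_pickle=True).item(); m=mask_disc(f)
for px,D in zip([(203,92),(295,90),(207,180),(288,174)],(102,88,60,74)): print(D,circ(f,m,px,.023,D/2000))
print("cone base",cast(f,[(234,222),(269,222),(250,232)],.016)[:,:2])
f=np.load("f_board.npy",allow_pickle=True).item(); m=mask_pot(f); cv2.imwrite("pics/m.png",m*255)
for px,D,z in zip([(160,97),(329,102),(175,188),(244,180)],(66,56,46,36),(.102,.086,.072,.060)): print(D,circ(f,m,px,z,D/2000))
print("jar,vase",cast(f,(240,102),.095)[0],cast(f,(329,198),.126)[0])
E
```

```text
Traceback (most recent call last):
  File "h.py", line 39, in circ
    n,l=cv2.connectedComponents(m); yy,xx=np.nonzero(l); k=np.argmin((xx-px[0])**2+(yy-px[1])**2)
                                                           ~~~~~~~~~^^^^^^^^^^^^^^^^^^^^^^^^^^^^^
ValueError: attempt to get argmin of an empty sequence
```

Run:
```python
from h import *
for n,ps in(("shelf",[(203,92),(295,80),(290,110),(207,180),(288,170),(155,60),(100,60)]),("board",[(137,97),(240,85),(306,102),(160,60),(244,172),(180,100),(320,170),(110,100),(260,130)])):
    f=np.load(f"f_{n}.npy",allow_pickle=True).item(); h=cv2.cvtColor(np.ascontiguousarray(f["frame"]),cv2.COLOR_RGB2HSV)
    print(n,[(p,h[p[1],p[0]].tolist()) for p in ps])
```

```text
shelf [((203, 92), [11, 112, 173]), ((295, 80), [10, 118, 164]), ((290, 110), [9, 122, 94]), ((207, 180), [11, 121, 166]), ((288, 170), [10, 121, 158]), ((155, 60), [37, 24, 189]), ((100, 60), [18, 116, 160])]
board [((137, 97), [17, 44, 81]), ((240, 85), [20, 49, 186]), ((306, 102), [21, 49, 83]), ((160, 60), [17, 112, 178]), ((244, 172), [28, 38, 203]), ((180, 100), [34, 28, 209]), ((320, 170), [24, 47, 113]), ((110, 100), [18, 125, 167]), ((260, 130), [18, 102, 107])]
```

```bash
sed -i 's/h\[...,0\]<11)/h[...,0]<14)/; s/h\[...,1\]>90)/h[...,1]>70)/; s/smax=50/smax=75/' h.py
cat > meas.py <<'E'
from h import *
np.set_printoptions(precision=4,suppress=True)
f=np.load("f_shelf.npy",allow_pickle=True).item(); m=mask_disc(f)
for px,D in zip([(203,92),(295,90),(207,180),(288,174)],(102,88,60,74)): print(D,circ(f,m,px,.023,D/2000))
print("cone base",cast(f,[(234,222),(269,222),(250,232)],.016)[:,:2])
f=np.load("f_board.npy",allow_pickle=True).item(); m=mask_pot(f); cv2.imwrite("pics/m.png",m*255)
for px,D,z in zip([(160,97),(329,102),(175,188),(244,180)],(66,56,46,36),(.102,.086,.072,.060)): print(D,circ(f,m,px,z,D/2000))
print("jar,vase",cast(f,(240,102),.095)[0],cast(f,(329,198),.126)[0])
E
python3 meas.py
```

```text
102 (array([0.4441, 0.1508]), np.float64(0.3944397809084308), 206)
88 (array([0.4408, 0.2808]), np.float64(0.3886824389940434), 182)
60 (array([0.5709, 0.1527]), np.float64(0.3874992627981311), 102)
74 (array([0.5602, 0.2787]), np.float64(0.33228414925291794), 144)
cone base [[0.6448 0.1916]
 [0.6447 0.2499]
 [0.6632 0.2182]]
66 (array([ 0.469 , -0.3095]), np.float64(0.5280164072732014), 177)
56 (array([ 0.4752, -0.1002]), np.float64(0.47321817247633297), 142)
46 (array([ 0.5917, -0.3093]), np.float64(0.4257837340997857), 101)
36 (array([ 0.5817, -0.2113]), np.float64(0.486302686937388), 75)
jar,vase [ 0.4736 -0.2137  0.095 ] [ 0.5868 -0.103   0.126 ]
```

View pics/m.png

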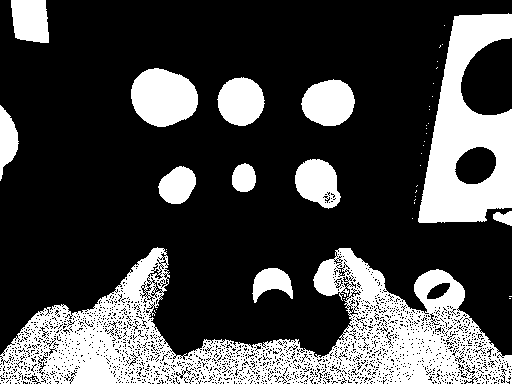

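Masks are clean and the measurements consistent, so I'll start with the largest cup.

```bash
cat > pp.py <<'E'
from h import *
import sys
CUP={66:(.469,-.3095,45,.050),56:(.4752,-.1002,135,.042),46:(.5917,-.3093,135,.034),36:(.5817,-.2113,45,.026)}
DISC={66:(.4445,.1512),56:(.4412,.2808),46:(.561,.2787),36:(.5715,.1530)}
def run(D):
    x,y,psi,h=CUP[D]; u,v=DISC[D]; q=quat(psi); hi=.018+h+.16; P=lambda *a:np.array(a)
    manip.move_to(P(x,y,hi),q); manip.move_linear(P(x,y,.018+h),rate=.12)
    manip.clamp(25); s=manip.get_state(); print(D,"opening",s["opening"],"force",s["grasp_force"],"z",s["tool_pos"][2])
    if abs(s["opening"]-D/1000)>.006: print("BAD GRASP"); return False
    manip.move_linear(P(x,y,hi),rate=.12); print("lifted",manip.get_state()["opening"],manip.get_state()["grasp_force"])
    manip.move_to(P(u,v,hi),q); manip.move_linear(P(u,v,.023+h+.006),rate=.12); manip.dwell(.2)
    hit=manip.move_linear(P(u,v,.023+h-.003),rate=.015,max_force=3)
    print("hit",hit,"dz",manip.get_state()["tool_pos"][2]-.023-h); manip.dwell(.2)
    manip.gripper_open(); manip.dwell(.2); manip.move_linear(P(u,v,hi),rate=.12); print("t",manip.get_state()["t"])
    return True
if __name__=="__main__": run(int(sys.argv[1])); grab("side",f"after{sys.argv[1]}")
E
python3 pp.py 66
```

```text
66 opening 0.06614106106879591 force 27.899804916232824 z 0.06883950352351334
lifted 0.06610341255492419 28.406163062900305
hit True dz 0.0008161266273229925
t 15.15
```

View pics/after66.png

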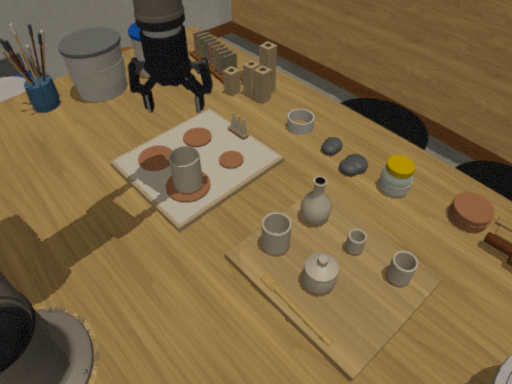

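The 66 cup stands upright on the large disc at (187,180) and the other pots are undisturbed. I'll do the remaining three, then check from above.

Run:
```python
from pp import *
ok=all(run(D) for D in(56,46,36))
if ok:
    manip.move_to([.53,.22,.34],quat(180)); manip.dwell(.3)
    f=grab("wrist","end_w"); np.save("f_end.npy",f,allow_pickle=True)
grab("side","end_s"); print(manip.get_state()["t"])
```

```text
56 opening 0.05611450519762002 force 26.284062657505274 z 0.06064945058558116
lifted 0.0562230842497566 26.912641189992428
hit True dz 0.0006618198567345246
t 26.075
46 opening 0.04508895768605147 force 25.947267981246114 z 0.05253502450872009
lifted 0.04513046825850254 25.640669628046453
hit True dz 0.0005345943789766758
t 38.1583
36 opening 0.03562465836952204 force 25.120065975934267 z 0.04438538100304851
lifted 0.03588570892951981 24.999295938760042
hit True dz 0.000363524140706329
t 49.2083
51.5333
```

View pics/end_w.png

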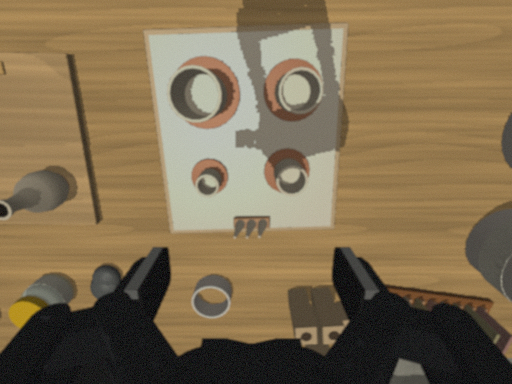

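View pics/end_s.png

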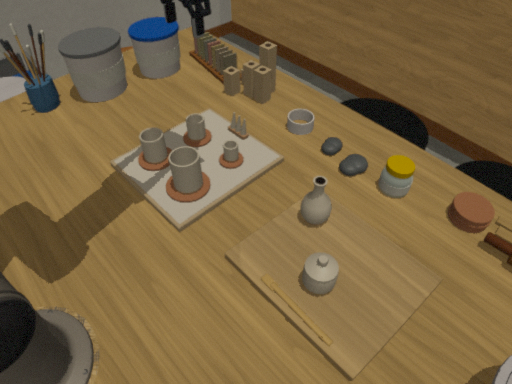

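All four cups stand on their discs: rims in the wrist view at (195,94), (300,90), (292,179) and (208,184), and the vase and jar unmoved in the side view. I'll check the centring numerically.

Run:
```python
from h import *
np.set_printoptions(precision=4,suppress=True)
f=np.load("f_end.npy",allow_pickle=True).item(); m=mask_disc(f)
for D,dp,rp,dd,z in((66,(204,92),(195,94),102,.107),(56,(294,90),(300,90),88,.091),(46,(288,172),(292,179),74,.077),(36,(210,176),(208,184),60,.065)):
    d,s,n=circ(f,m,dp,.023,dd/2000); r=cast(f,rp,z)[0,:2]; print(D,d,round(s,2),n,r,"offset mm",(r-d)*1000)
```

```text
66 [0.444  0.1501] 0.28 236 [0.4441 0.1518] offset mm [0.1717 1.641 ]
56 [0.4392 0.2827] 0.27 204 [0.4393 0.2804] offset mm [ 0.0635 -2.276 ]
46 [0.5615 0.2786] 0.27 161 [0.5589 0.2779] offset mm [-2.5865 -0.6606]
36 [0.5716 0.152 ] 0.28 117 [0.5699 0.1552] offset mm [-1.6583  3.2276]
```

All cups are within about 4 mm of centre, inside the 12 mm limit.

```bash
python3 -c "
from cell import manip
print(manip.sign_off())"
```

```text
the job is handed in; nothing more can be done
None
```

All four cups stand upright on their matching discs, each within about 4 mm of centre by the wrist camera, the vase and jar look unmoved in the side view, and I handed the job in at about 52 s; no verdict came back.

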